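# Wedge the plaster mould tight in its cramp

## Task

Slide the plaster mould fully home against the back stop of the wooden cramp first. Then lay the loose wooden wedge flat side down on the mould, thin end first and in line with the cramp, push it into the gap under the bar and drive it in until it jams firmly and stays tight by itself. Let go of it there, and leave the cup, beaker and jug where they stand.

Things in the scene. Friction and masses are not known exactly. Their poses are not given: they have to be found in the camera images.
- cramp: Fixed wooden cramp: plywood base 12 mm thick, guide rails 67 mm apart inside and 14 mm high, back stop 30 mm high on the base. Origin: on the bench top, mid-width, straight below the bar's front lower edge. x runs along the rails from the open end near the robot to the back stop (face at x = +45 mm), y across, z up. Base from x = -165 to +80 mm, 150 mm wide.
- bridge: Fixed hardwood bar over the cramp, 150 mm wide, 30 mm deep, on two steel rods (12 mm, at y = +-59.5 mm); its height differs from run to run. Origin: middle of its front lower edge, axes as the cramp's. Behind that edge the underside slopes down like the wedge. Bar and nuts reach 47 mm above the origin. Gap = this origin's height over the mould's top, 14 to 18 mm.
- mould_center (a point): Closed two-part white plaster mould, 130 (x) x 62 (y) x 50 mm high, about 0.5 kg, lying between the rails on the base, drawn out 30 to 60 mm towards the robot. The point is the block's centre. Home: far end touches the back stop, so the centre is at x = -20 mm in the cramp's frame; the top is 62 mm above the bench. It takes about 2 to 6 N to slide.
- wedge_center (a point): Loose hardwood wedge, 100 mm long, 32 mm wide, lying flat. Point: middle of length and width, 7.5 mm above the underside. y runs from the thin end (-50 mm, 4 mm thick) to the head (+50 mm, 26 mm thick), even slope 0.22; x across, z up. It jams with its thin end (gap - 4 mm) / 0.22 past the bar's front edge (45 to 64 mm) and holds by friction once driven with 10 to 20 N.
- wedge_tip (a point): Middle of the lower edge of the wedge's thin end; axes as wedge_center.
- wedge: The same wedge; origin on its underside below wedge_center.
- cup: Bystander: small terracotta-coloured cup, 62 mm wide, 53 mm high; origin under its centre.
- beaker: Bystander: pale tall beaker, 71 mm wide, 96 mm high; origin under its centre.
- jug: Bystander: blue jug with a handle, 76 x 119 mm, 118 mm high; origin under its centre.
Things that resemble listed ones, but are neither listed nor needed, are in the scene too. Several things look just like the wedge: the one meant starts farthest to the robot's left.

How it is judged (in metres and radians):
On the way, in this order (a step that is already met when the one before it is completed fails the run):
1. the mould stands home against the back stop while the wedge is not yet under the bar (x of mould_center in the frame of cramp above -0.025 m and (x of wedge_tip in the frame of cramp below 0 m or z of wedge_tip in the frame of cramp below 0.05 m)), for 0.2 s.
2. the wedge's thin end is in the gap over the mould (x of wedge_tip in the frame of cramp above 0.02 m and y of wedge_tip in the frame of cramp between -0.014 and 0.014 m and z of wedge_tip in the frame of cramp between 0.056 and 0.069 m), for 0.1 s.
At the end, for the whole second after the job is handed in: The mould is home (within 5 mm of the back stop); the wedge lies flat side down on it, in line with the cramp within 8 degrees and 14 mm of the middle, its thin end at least 35 mm past the bar's front edge; it presses on the bar with more than 3 N with nobody holding it, and is at rest (x of mould_center in the frame of cramp above -0.025 m and x of wedge_tip in the frame of cramp above 0.035 m and y of wedge_tip in the frame of cramp between -0.014 and 0.014 m and z of wedge_tip in the frame of cramp between 0.056 and 0.069 m and angle between the y axis of wedge_center and the x axis of cramp, either way round below 0.14 rad and angle between wedge_center's own z axis and vertical below 0.1 rad and contact force between wedge and bridge above 3 N and linear speed of wedge below 0.01 m/s); the robot touches nothing.
It fails at once if the cup is disturbed (moved more than 30 mm) (distance of cup from where it was at the start of the episode above 0.03 m).
It fails at once if the beaker is disturbed (moved more than 30 mm) (distance of beaker from where it was at the start of the episode above 0.03 m).
It fails at once if the jug is disturbed (moved more than 30 mm) (distance of jug from where it was at the start of the episode above 0.03 m).
It also fails if it takes over 54 s, if anything falls off the work surface, if the arm or the gripper's body presses on something with over 40 N, if the wrist force passes 120 N, or if a joint passes its speed limit or range.

## Robot

A 7-joint arm with a two-finger parallel gripper is mounted at the origin on a cart in front of the work surface, level with it; the furniture and walls round the work are solid. World frame = base frame: x ahead of the robot, y to its left, z up, the work surface at z = 0. Lengths are in m, angles in degrees, forces in N, time in s.
With the tool pointing down it reaches from about 0.4 to 0.9 m from the base axis. Payload 5.5 kg.
Tool frame: the origin (TCP) lies at the very end of the fingers, on their centre line; the grasp point (between the pads) lies 19 mm behind it (r.grasp_offset is the distance from the TCP to the grasp point, in m); z points along the fingers, y is the line along which they close (so a half turn about z gives the same grasp; the last joint's range is limited). The gripper opens to 85 mm and grips with 20 to 120 N. Pads are 22 mm wide; open, the fingers measure 114 mm over their backs; the gripper's body (76 mm by 85 mm) begins 54 mm behind the grasp point. The pads swing forward as they close: fully open they stand 13 mm farther back than shut.
Start: joints at [-54.534, 28.699, -24.465, 88.831, 12.651, 65.22, -12.049], TCP at [0.226, 0.609, 0.231] pointing down, gripper open.
Joint ranges: [-164.97, 164.97], [-17.58, 116.51], [-87.97, 89.64], [11.32, 138.91], [-80.73, 260.73], [10.89, 115.49], [-147.41, 147.41]. Speed limits (degrees/s): [147.25, 147.25, 180, 180, 180, 180, 180].

## Interface

Orientations are given as a 3x3 rotation matrix whose columns are the frame's x, y, z axes.
In Python, from rig import readout, vision, job, r gives the robot as it stands. The module is installed in compiled form; this text tells all that it offers.
- The arm moves only by the tool play_rows, never from a script. Its argument "plan" is a list of rows, each a list of 7 numbers: the opening, from 0 (shut) to 1 (fully open), then the shift along the tool's x, y, z in m, then the turn, a rotation vector about the tool's x, y, z in degrees. In form: [[grip, tx, ty, tz, wx, wy, wz], ...]. A call has 1 to 20 rows; each row is the pose to reach, as a shift and turn from the pose commanded when the call began, along the tool's axes at that moment; what a row does not reach only later rows make up. A row lasts 1/12 s, in which the tool goes at most 41.7 mm and 7.16 degrees, less where a joint would pass 70% of its speed; a pose out of reach is approached as far as the arm can. A call with a gripper value outside its range is refused whole. The fingers move at their own pace and stop on an object; "newtons" is the grip in N (left out, the last holds). Time passes only in rows, so rows that repeat a pose let the fingers close. It gives the time, the measured TCP pose, the force, the opening and the grip force at its end, in the units of the state.
- readout.sense(): the state, without advancing time (a new reading comes with each control period).
- vision.snapshot(name): name is "scene" or "top" or "wrist"; returns a dict with "pixels" (480x640x3 uint8, red, green, blue), "camera_matrix" (3x3 intrinsics, pixels), "world_to_cam" (4x4, takes a point from world to camera coordinates). Camera axes: x right, y down, z forward; pixel columns grow to the right and rows downward; lengths in m; the calibration is good to about 2 mm. The wrist camera is an equidistant fisheye: a pixel r from the principal point sees the ray r / f radians off the axis. A picture is of the moment at which its call begins. There is no depth.
- job.sign_off(): hands the job in; it is judged then, once.
The state is a dict: "clock": time; "joint_pos": joint angles; "qd": joint speeds; "tau": joint torques, N m; "tcp_pos": TCP position; "ee_rot": TCP orientation; "ft_force": force on the tool from outside, world axes, zero at the start; "torque": the same for the moment, N m; "finger_gap": finger opening in m; "finger_force": force on a finger pad.
Only numpy, scipy, OpenCV 4.12 (cv2) and the standard library are available. Lean on these libraries where they do the work, as an engineer would, in place of code of your own. Each camera call takes 0.05 s, during which the arm holds its last target. There are 200 camera calls.

## Working session

There is one attempt and no reset: what is moved stays moved. The work goes in short steps, Python scripts to look and compute and a tool call to move; the robot and the scene stay as the last step left them, time stands still between calls to the robot, and variables do not carry over. Pictures are saved under pics/ and viewed, at most 10 in all, crops included, and the job is handed in when it is done.

Besides the shell and the picture viewer there is one more tool, called as name(argument=value, ...), one argument or row to a line, values as JSON. play_rows: Moves the arm, as the interface text tells. Its arguments: {"type":"object","properties":{"plan":{"type":"array","items":{"type":"array","items":{"type":"number"}}},"newtons":{"type":"number"}},"required":["plan"]}

```bash
mkdir -p pics
python3 - <<'E'
from rig import readout, vision
import cv2,numpy as np
for n in("scene","top"):
    s=vision.snapshot(n); cv2.imwrite(f"pics/{n}0.png",s["pixels"][:,:,::-1])
    np.savez(f"{n}0.npz",**s)
    print(n,s["camera_matrix"].tolist(),np.round(s["world_to_cam"],3).tolist())
s=readout.sense();print(s["tcp_pos"],s["ee_rot"],s["clock"],s["ft_force"])
E
```

```text
scene [[494.4329972192512, 0.0, 324.7256058356712], [0.0, 494.4329972192512, 242.37889611189541], [0.0, 0.0, 1.0]] [[0.862, -0.507, -0.003, -0.407], [-0.221, -0.371, -0.902, 0.266], [0.456, 0.778, -0.432, 0.651], [0.0, 0.0, 0.0, 1.0]]
top [[473.89707072286797, 0.0, 320.10426899004545], [0.0, 473.89707072286797, 240.90789387391928], [0.0, 0.0, 1.0]] [[-0.009, -1.0, -0.007, 0.18], [-0.98, 0.01, -0.199, 0.587], [0.199, 0.005, -0.98, 0.952], [0.0, 0.0, 0.0, 1.0]]
[0.22625412 0.60866973 0.23034951] [[-9.37375505e-01  3.48319811e-01 -6.86356589e-04]
 [ 3.48320481e-01  9.37374061e-01 -1.64711691e-03]
 [ 6.96494127e-05 -1.78303910e-03 -9.99998408e-01]] 0.1 [-0.36040265  0.47028429 -0.42623904]
```

View pics/top0.png

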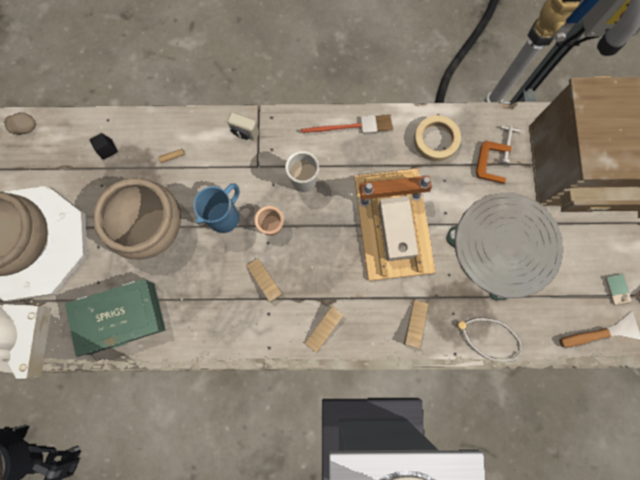

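View pics/scene0.png

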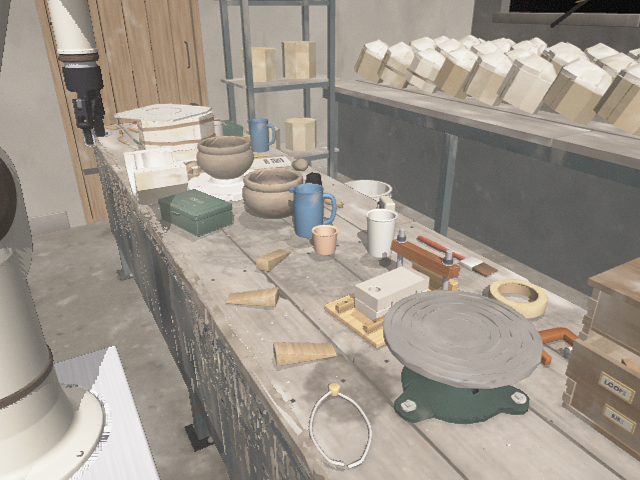

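The top view shows three wedges at (265,280), (325,327) and (417,323); the target is the leftmost, at (265,280). The cramp is around (397,225) with its bar at (396,187), the cup at (269,220) and the beaker at (302,170). The scene view shows the jug and cup standing just beyond the wedge.

Run:
```python
import cv2,numpy as np
p=np.load("top0.npz")["pixels"][:,:,::-1]
a=cv2.resize(p[160:290,340:450],None,fx=4.5,fy=4.5,interpolation=cv2.INTER_CUBIC)
b=cv2.resize(p[245:310,235:295],None,fx=4.5,fy=4.5,interpolation=cv2.INTER_CUBIC)
c=np.zeros((585,495+270,3),np.uint8);c[:585,:495]=a;c[:b.shape[0],495:495+b.shape[1]]=b
cv2.imwrite("pics/c1.png",c)
p=np.load("scene0.npz")["pixels"][:,:,::-1]
cv2.imwrite("pics/c2.png",cv2.resize(p[215:355,250:470],None,fx=3.6,fy=3.6,interpolation=cv2.INTER_CUBIC))
```

```text
(no output)
```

View pics/c1.png

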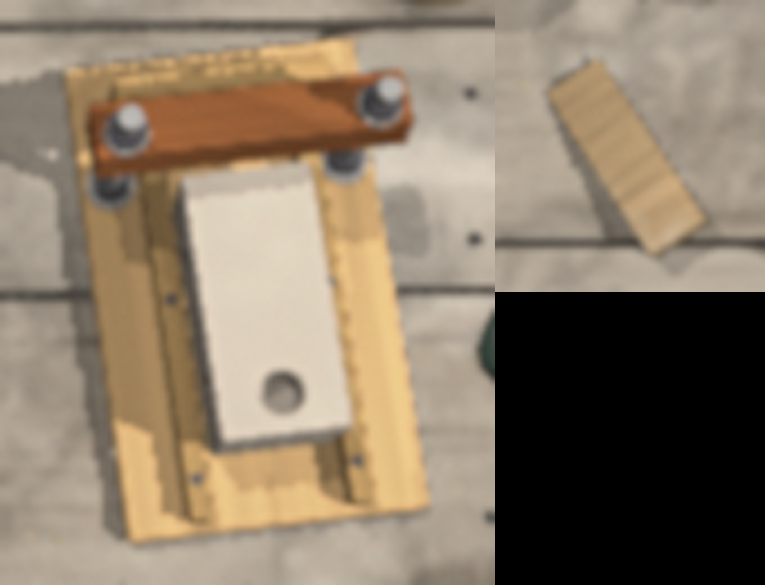

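View pics/c2.png

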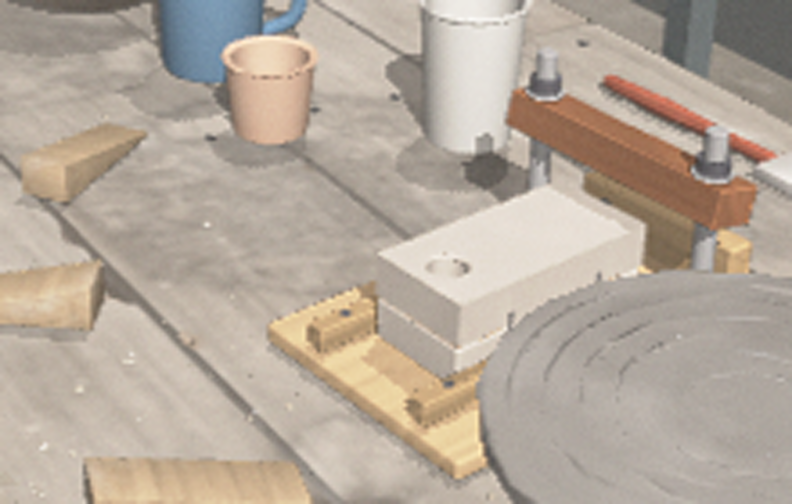

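In the crops, the base corners are at (130,540), (428,505), (68,70) and (350,40). The mould's near top edge runs from (220,445) to (350,428). The target wedge's head is towards the robot at (657,255)-(707,222), and its thin end is at (548,92)-(597,60).

```bash
cat > h.py <<'E'
import numpy as np,cv2
def ray(s,uv,z):
    K=s["camera_matrix"];W=s["world_to_cam"];R=W[:3,:3];C=-R.T@W[:3,3]
    uv=np.atleast_2d(uv).astype(float)
    d=np.c_[(uv-K[:2,2])/[K[0,0],K[1,1]],np.ones(len(uv))]@R
    z=np.broadcast_to(z,len(uv))
    return C+d*((z-C[2])/d[:,2])[:,None]
def proj(s,P):
    P=np.atleast_2d(P);W=s["world_to_cam"];c=P@W[:3,:3].T+W[:3,3];K=s["camera_matrix"]
    return c[:,:2]/c[:,2:]*K[0,0]+K[:2,2]
def rigid2(A,B): # B = R A + t
    a=A.mean(0);b=B.mean(0);M=(A-a).T@(B-b)
    th=np.arctan2(M[0,1]-M[1,0],M[0,0]+M[1,1]);R=np.array([[np.cos(th),-np.sin(th)],[np.sin(th),np.cos(th)]])
    return R,b-R@a,np.degrees(th),np.linalg.norm((A@R.T+b-R@a)-B,axis=1)
E
python3 - <<'E'
from h import *
s=np.load("top0.npz");f=lambda q,o=(0,0):np.array(q)/4.5+[340-.4,160-.4]
f2=lambda q:(np.array(q)-[495,0])/4.5+[235-.4,245-.4]
B=ray(s,f([[130,540],[428,505],[68,70],[350,40]]),.012)[:,:2]
R,t,th,e=rigid2(np.array([[-.165,.075],[-.165,-.075],[.08,.075],[.08,-.075]]),B)
print("cramp",t,th,e)
M=ray(s,f([[220,445],[350,428],[182,190],[312,168]]),.062)[:,:2]
print("mould in cramp",((M-t)@R).round(4).tolist())
W=ray(s,f2([[657,255],[707,222],[548,92],[597,60]]),[.026,.026,.004,.004])[:,:2]
Rw,tw,tw_th,e=rigid2(np.array([[-.05,.016],[-.05,-.016],[.05,.016],[.05,-.016]]),W)
print("wedge",tw,tw_th,e,W.round(4).tolist())
# refined from scene view: base front corners, mould near top corners
s2=np.load("scene0.npz");g=lambda q:np.array(q)/3.6+[250-.36,215-.36]
print("scene base",((ray(s2,g([[270,330],[460,478]]),.012)[:,:2]-t)@R).round(4).tolist())
print("scene mould",((ray(s2,g([[378,257],[462,305]]),.062)[:,:2]-t)@R).round(4).tolist())
print("scene wedge thin",ray(s2,g([[145,132]]),.004), 'head',ray(s2,g([[25,157],[70,163]]),.026))
np.savez("est.npz",t=t,th=th,tw=tw,wth=tw_th)
E
```

```text
cramp [0.68139257 0.01350367] 6.01899963538409 [0.00190874 0.00211796 0.0024594  0.00292671]
mould in cramp [[-0.1296, 0.0311], [-0.1286, -0.0307], [-0.0046, 0.0316], [-0.0009, -0.0321]]
wedge [0.51350173 0.29954463] 34.62080492917605 [0.00189963 0.0018407  0.0016392  0.00170889] [[0.4643, 0.2827], [0.4799, 0.2589], [0.547, 0.3403], [0.5628, 0.3162]]
scene base [[-0.1677, 0.0657], [-0.1714, -0.0853]]
scene mould [[-0.1303, 0.0249], [-0.1267, -0.0338]]
scene wedge thin [[0.56256261 0.31393559 0.004     ]] head [[0.4661696  0.28134618 0.026     ]
 [0.48618063 0.2603772  0.026     ]]
```

```bash
cat >> h.py <<'E'
from scipy.spatial.transform import Rotation as Rot
def cramp(x,y=0.):
    e=np.load("est.npz");a=np.radians(e["th"]);c,s=np.cos(a),np.sin(a)
    return e["t"]+np.array([c*x-s*y,s*x+c*y])
def goal(xy,z,ang):
    from rig import readout
    st=readout.sense();R=st["ee_rot"];a=np.radians(ang);c,s=np.cos(a),np.sin(a)
    G=np.array([[c,s,0],[s,-c,0],[0,0,-1.]])
    d=R.T@(np.r_[xy,z]-st["tcp_pos"]);w=Rot.from_matrix(R.T@G).as_rotvec(degrees=True)
    print("shift",d.round(4),"turn",w.round(2),"clock",st["clock"],"tcp",st["tcp_pos"].round(4),"F",st["ft_force"].round(1))
E
python3 -c "
from h import *
goal(cramp(-.17),.15,186.0)"
```

```text
shift [-0.4817 -0.4748  0.0812] turn [ -0.1   -0.03 -26.38] clock 0.1 tcp [0.2263 0.6087 0.2303] F [-0.4  0.5 -0.4]
```

play_rows(
  plan=[
    [0,-0.48,-0.475,0.081,0,0,-26.4],
    [0,-0.48,-0.475,0.081,0,0,-26.4],
    [0,-0.48,-0.475,0.081,0,0,-26.4],
    [0,-0.48,-0.475,0.081,0,0,-26.4],
    [0,-0.48,-0.475,0.081,0,0,-26.4],
    [0,-0.48,-0.475,0.081,0,0,-26.4],
    [0,-0.48,-0.475,0.081,0,0,-26.4],
    [0,-0.48,-0.475,0.081,0,0,-26.4],
    [0,-0.48,-0.475,0.081,0,0,-26.4],
    [0,-0.48,-0.475,0.081,0,0,-26.4],
    [0,-0.48,-0.475,0.081,0,0,-26.4],
    [0,-0.48,-0.475,0.081,0,0,-26.4],
    [0,-0.48,-0.475,0.081,0,0,-26.4],
    [0,-0.48,-0.475,0.081,0,0,-26.4],
    [0,-0.48,-0.475,0.081,0,0,-26.4],
    [0,-0.48,-0.475,0.081,0,0,-26.4],
    [0,-0.48,-0.475,0.081,0,0,-26.4],
    [0,-0.48,-0.475,0.081,0,0,-26.4],
    [0,-0.48,-0.475,0.081,0,0,-26.4],
    [0,-0.48,-0.475,0.081,0,0,-26.4],
  ],
  newtons=40,
)

```text
clock: 1.77
tcp_pos: [0.5102, -0.0016, 0.1501]
ee_rot: [[-0.994, -0.106, -0.001], [-0.106, 0.994, 0.001], [0.001, 0.001, -1.0]]
ft_force: [-1.3, -0.0, -0.5]
finger_gap: 0.0002
finger_force: 0.0
```

```bash
python3 -c "
from h import *
goal(cramp(-.165),.036,186.0)"
```

```text
shift [-0.0069 -0.003   0.1141] turn [ 0.06 -0.05  0.1 ] clock 1.7667 tcp [ 0.5102 -0.0016  0.1501] F [-1.3 -0.  -0.5]
```

play_rows(
  plan=[
    [0,-0.007,-0.003,0.04,0,0,0],
    [0,-0.007,-0.003,0.08,0,0,0],
    [0,-0.007,-0.003,0.1,0,0,0],
    [0,-0.007,-0.003,0.114,0,0,0],
    [0,-0.007,-0.003,0.114,0,0,0],
    [0,-0.013,-0.003,0.114,0,0,0],
    [0,-0.019,-0.003,0.114,0,0,0],
    [0,-0.024,-0.003,0.114,0,0,0],
    [0,-0.028,-0.003,0.114,0,0,0],
    [0,-0.032,-0.003,0.114,0,0,0],
    [0,-0.036,-0.003,0.114,0,0,0],
    [0,-0.04,-0.003,0.114,0,0,0],
    [0,-0.044,-0.003,0.114,0,0,0],
    [0,-0.048,-0.003,0.114,0,0,0],
    [0,-0.052,-0.003,0.114,0,0,0],
    [0,-0.056,-0.003,0.114,0,0,0],
    [0,-0.06,-0.003,0.114,0,0,0],
    [0,-0.064,-0.003,0.114,0,0,0],
    [0,-0.068,-0.003,0.114,0,0,0],
    [0,-0.068,-0.003,0.114,0,0,0],
  ],
)

```text
clock: 3.43
tcp_pos: [0.5787, 0.0008, 0.0364]
ee_rot: [[-0.995, -0.104, -0.001], [-0.104, 0.995, -0.0], [0.001, -0.0, -1.0]]
ft_force: [-3.0, -0.8, 1.5]
finger_gap: 0.0001
finger_force: 1.1
```

play_rows(
  plan=[
    [0,-0.002,0,0,0,0,0],
    [0,-0.004,0,0,0,0,0],
    [0,-0.006,0,0,0,0,0],
    [0,-0.007,0,0,0,0,0],
    [0,-0.008,0,0,0,0,0],
    [0,-0.009,0,0,0,0,0],
  ],
)

```text
clock: 3.93
tcp_pos: [0.5851, 0.0015, 0.036]
ee_rot: [[-0.995, -0.104, -0.005], [-0.104, 0.995, -0.001], [0.005, -0.0, -1.0]]
ft_force: [-12.2, -0.8, 8.5]
finger_gap: -0.0001
finger_force: 5.8
```

play_rows(
  plan=[
    [0,-0.002,0,0,0,0,0],
    [0,-0.003,0,0,0,0,0],
    [0,-0.004,0,0,0,0,0],
    [0,-0.004,0,0,0,0,0],
  ],
)

```text
clock: 4.27
tcp_pos: [0.585, 0.0014, 0.0353]
ee_rot: [[-0.994, -0.104, -0.013], [-0.104, 0.995, -0.002], [0.013, -0.001, -1.0]]
ft_force: [-18.7, -2.6, 15.0]
finger_gap: -0.0001
finger_force: 9.5
```

Run:
```python
from rig import vision
from h import *
s=vision.snapshot("scene")
cv2.imwrite("pics/s1.png",cv2.resize(s["pixels"][215:355,290:490,::-1],None,fx=4,fy=4,interpolation=cv2.INTER_CUBIC))
t=vision.snapshot("top");np.savez("top1.npz",**t)
goal(cramp(-.12),.036,186)
```

```text
shift [ 0.0229  0.0019 -0.0004] turn [-0.03 -0.74 -0.  ] clock 4.3667 tcp [0.585  0.0015 0.0353] F [-18.4  -1.6  12.4]
```

View pics/s1.png

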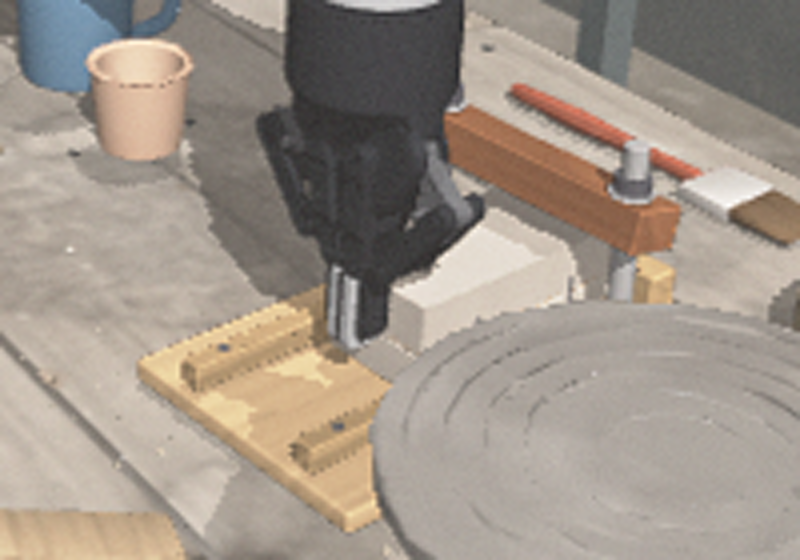

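The mould no longer moves under 19 N, so it's home. The scene view also shows the cup undisturbed. Next I'll back off and go to the wedge.

Run:
```python
from h import *
goal([.4847,.2796],.11,214.6)
```

```text
shift [ 0.0717  0.2871 -0.0739] turn [  0.16  -0.73 -28.6 ] clock 4.3667 tcp [0.585  0.0015 0.0353] F [-18.4  -1.6  12.4]
```

play_rows(
  plan=[
    [0,0.03,0,0,0,0,0],
    [0,0.05,0,-0.03,0,0,0],
    [0.5,0.05,0,-0.07,0,0,0],
    [1,0.06,0.04,-0.075,0,0,-7],
    [1,0.07,0.08,-0.075,0,0,-14],
    [1,0.075,0.12,-0.075,0,0,-21],
    [1,0.078,0.16,-0.075,0,0,-28.6],
    [1,0.078,0.2,-0.075,0,0,-28.6],
    [1,0.078,0.24,-0.075,0,0,-28.6],
    [1,0.078,0.28,-0.075,0,0,-28.6],
    [1,0.078,0.287,-0.075,0,0,-28.6],
    [1,0.078,0.287,-0.075,0,0,-28.6],
    [1,0.078,0.287,-0.075,0,0,-28.6],
  ],
)

```text
clock: 5.45
tcp_pos: [0.4846, 0.2806, 0.1115]
ee_rot: [[-0.822, -0.57, 0.001], [-0.57, 0.822, 0.001], [-0.002, 0.0, -1.0]]
ft_force: [0.5, -0.7, -0.8]
finger_gap: 0.0853
finger_force: 0.0
```

Run:
```python
from rig import vision
from h import *
s=vision.snapshot("wrist");np.savez("wr1.npz",**s);print(s["camera_matrix"].round(1).tolist())
cv2.imwrite("pics/w1.png",s["pixels"][:,:,::-1])
goal([.4847,.2796],.002,214.6)
```

```text
[[371.6, 0.0, 321.0], [0.0, 371.6, 241.1], [0.0, 0.0, 1.0]]
shift [-0.0002  0.0007  0.1093] turn [-0.04  0.03 -0.01] clock 5.5 tcp [0.4848 0.2789 0.1113] F [ 0.3 -0.6  0.5]
```

View pics/w1.png

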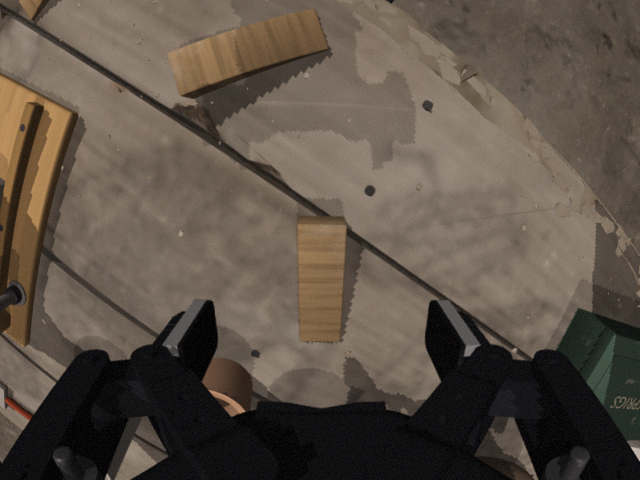

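The wrist view shows the wedge centred between the fingers and in line with the tool. Its head edge is at about (321,220) and its thin end at (320,341).

```bash
cat >> h.py <<'E'
def fish(s,uv,z):
    K=s["camera_matrix"];W=s["world_to_cam"];R=W[:3,:3];C=-R.T@W[:3,3]
    q=(np.atleast_2d(uv).astype(float)-K[:2,2])/K[0,0];r=np.linalg.norm(q,axis=1)
    d=np.c_[q*(np.sin(r)/np.maximum(r,1e-9))[:,None],np.cos(r)]@R
    return C+d*((np.broadcast_to(z,len(q))-C[2])/d[:,2])[:,None]
E
python3 - <<'E'
from h import *
s=np.load("wr1.npz")
P=fish(s,[[298,221],[345,221],[300,341],[341,341]],[.026,.026,.004,.004]);print(P.round(4).tolist())
m=P[:,:2].mean(0);d=P[2:,:2].mean(0)-P[:2,:2].mean(0);print(m,np.linalg.norm(d),np.degrees(np.arctan2(d[1],d[0])))
E
```

```text
[[0.4793, 0.2585, 0.026], [0.4624, 0.2829, 0.026], [0.5636, 0.3145, 0.004], [0.5453, 0.3409, 0.004]]
[0.51263614 0.29920995] 0.10120571161809921 34.30592720769604
```

play_rows(
  plan=[
    [1,0,0,0.04,0,0,0],
    [1,0,0,0.08,0,0,0],
    [1,0,0,0.1,0,0,0],
    [1,0,0,0.109,0,0,0],
    [1,0,0,0.109,0,0,0],
    [0.2,0,0,0.109,0,0,0],
    [0.2,0,0,0.109,0,0,0],
    [0.2,0,0,0.109,0,0,0],
    [0.2,0,0,0.109,0,0,0],
    [0.2,0,0,0.109,0,0,0],
    [0.2,0,0,0.109,0,0,0],
    [0.2,0,0,0.109,0,0,0],
  ],
  newtons=60,
)

```text
clock: 6.5
tcp_pos: [0.4853, 0.2803, 0.0039]
ee_rot: [[-0.823, -0.568, 0.002], [-0.568, 0.823, 0.001], [-0.003, -0.0, -1.0]]
ft_force: [-0.9, -0.3, 5.5]
finger_gap: 0.0307
finger_force: 60.2
```

play_rows(
  plan=[
    [0.2,0,0,-0.04,0,0,0],
    [0.2,0,0,-0.08,0,0,0],
    [0.2,0,0,-0.12,0,0,0],
    [0.2,0,0,-0.12,0,0,0],
  ],
)

```text
clock: 6.83
tcp_pos: [0.4887, 0.2831, 0.1306]
ee_rot: [[-0.823, -0.568, 0.012], [-0.568, 0.823, 0.007], [-0.013, -0.001, -1.0]]
ft_force: [0.8, 1.1, -0.2]
finger_gap: 0.0306
finger_force: 59.7
```

Run:
```python
from h import *
goal(cramp(-.125),.12,186.0)
```

```text
shift [ 0.1045 -0.2714  0.0096] turn [ 0.12  0.77 28.64] clock 6.8333 tcp [0.4887 0.2831 0.1306] F [ 0.8  1.1 -0.2]
```

play_rows(
  plan=[
    [0.2,0.012,-0.035,0,0,0,5],
    [0.2,0.024,-0.07,0,0,0,10],
    [0.2,0.036,-0.105,0,0,0,15],
    [0.2,0.05,-0.14,0,0,0,20],
    [0.2,0.062,-0.17,0,0,0,25],
    [0.2,0.075,-0.2,0,0,0,28.6],
    [0.2,0.087,-0.235,0,0,0,28.6],
    [0.2,0.097,-0.26,0,0,0,28.6],
    [0.2,0.1,-0.271,0,0,0,28.6],
    [0.2,0.1,-0.271,0,0,0,28.6],
    [0.2,0.1,-0.271,0,0,0,28.6],
    [0.2,0.1,-0.271,0,0,0,28.6],
    [0.2,0.1,-0.271,0,0,0,28.6],
  ],
)

```text
clock: 7.92
tcp_pos: [0.5554, 0.0025, 0.1224]
ee_rot: [[-0.994, -0.108, -0.0], [-0.108, 0.994, 0.001], [0.0, 0.001, -1.0]]
ft_force: [0.4, 0.1, -0.6]
finger_gap: 0.0305
finger_force: 59.8
```

Run:
```python
from rig import vision
from h import *
goal(cramp(-.108),.069,186.0)
s=vision.snapshot("wrist");np.savez("wr2.npz",**s)
cv2.imwrite("pics/w2.png",s["pixels"][:,:,::-1])
goal(cramp(-.108),.069,186.0)
```

```text
shift [-0.0185 -0.0024  0.0534] turn [ 0.07 -0.    0.22] clock 7.9167 tcp [0.5554 0.0025 0.1224] F [ 0.4  0.1 -0.6]
shift [-0.0185 -0.0021  0.0534] turn [ 0.05 -0.01  0.21] clock 7.9667 tcp [0.5554 0.0022 0.1224] F [-0.1 -0.  -0.4]
```

View pics/w2.png

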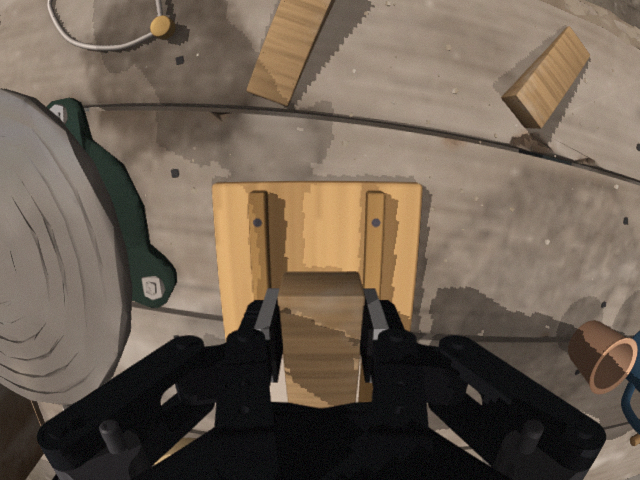

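The wrist view shows the wedge held square, with the cramp's front base corners at (213,183) and (421,183).

Run:
```python
from h import *
s=np.load("wr2.npz");e=np.load("est.npz");a=np.radians(e["th"]);R=np.array([[np.cos(a),-np.sin(a)],[np.sin(a),np.cos(a)]])
P=fish(s,[[213,184],[421,184],[270,250],[366,250],[280,273],[360,273]],[.012,.012,.026,.026,.1445,.1445])
print(((P[:,:2]-e["t"])@R).round(4).tolist())
```

```text
[[-0.1645, -0.0739], [-0.1647, 0.0722], [-0.1205, -0.0325], [-0.1207, 0.0327], [-0.1498, -0.0125], [-0.1498, 0.0155]]
```

play_rows(
  plan=[
    [0.2,-0.01,-0.0025,0.02,0,0,0.2],
    [0.2,-0.0185,-0.0025,0.04,0,0,0.2],
    [0.2,-0.0185,-0.0025,0.05,0,0,0.2],
    [0.2,-0.0185,-0.0025,0.053,0,0,0.2],
    [0.2,-0.0185,-0.0025,0.055,0,0,0.2],
    [0.2,-0.0185,-0.0025,0.056,0,0,0.2],
    [0.2,-0.0185,-0.0025,0.056,0,0,0.2],
    [0.2,-0.0185,-0.0025,0.056,0,0,0.2],
  ],
)

```text
clock: 8.63
tcp_pos: [0.5748, -0.0007, 0.0672]
ee_rot: [[-0.995, -0.101, 0.001], [-0.101, 0.995, -0.0], [-0.001, -0.0, -1.0]]
ft_force: [-0.5, -0.2, -0.0]
finger_gap: 0.0306
finger_force: 59.7
```

Run:
```python
from rig import vision
from h import *
goal(cramp(-.06),.066,186.0)
s=vision.snapshot("scene")
cv2.imwrite("pics/s2.png",cv2.resize(s["pixels"][225:345,320:480,::-1],None,fx=5,fy=5,interpolation=cv2.INTER_CUBIC))
```

```text
shift [-0.0475  0.0031  0.0012] turn [-0.01  0.07 -0.18] clock 8.6333 tcp [ 0.5748 -0.0007  0.0672] F [-0.5 -0.2 -0. ]
```

View pics/s2.png

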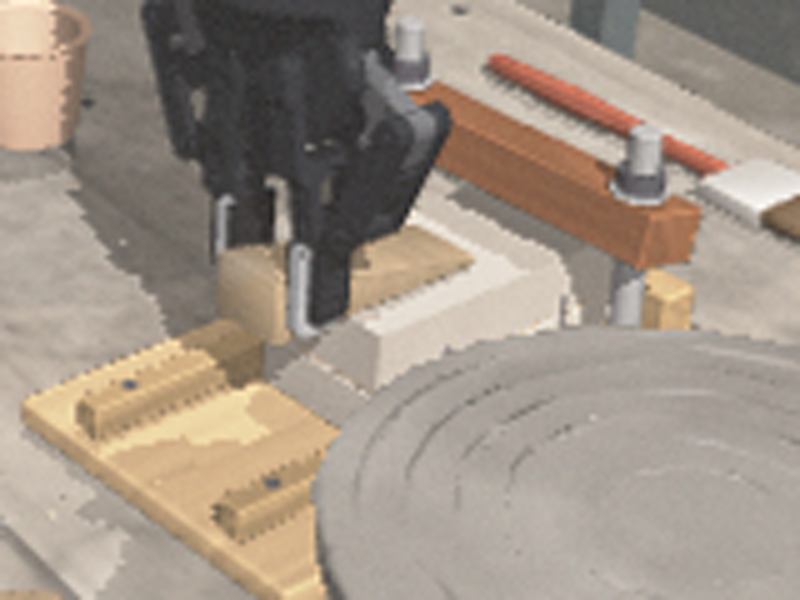

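The wedge lies just over the mould, in line, with its thin end still short of the bar. I'll slide it in.

play_rows(
  plan=[
    [0.2,0,0.001,0.001,0,0,0],
    [0.2,-0.004,0.002,0.001,0,0,0],
    [0.2,-0.008,0.003,0.001,0,0,0],
    [0.2,-0.012,0.003,0.001,0,0,0],
    [0.2,-0.016,0.003,0.001,0,0,0],
    [0.2,-0.02,0.003,0.001,0,0,0],
    [0.2,-0.024,0.003,0.001,0,0,0],
    [0.2,-0.028,0.003,0.001,0,0,0],
    [0.2,-0.032,0.003,0.001,0,0,0],
    [0.2,-0.036,0.003,0.001,0,0,0],
    [0.2,-0.04,0.003,0.001,0,0,0],
    [0.2,-0.044,0.003,0.001,0,0,0],
    [0.2,-0.048,0.003,0.001,0,0,0],
    [0.2,-0.05,0.003,0.001,0,0,0],
    [0.2,-0.052,0.003,0.001,0,0,0],
    [0.2,-0.052,0.003,0.001,0,0,0],
  ],
)

```text
clock: 10.02
tcp_pos: [0.6262, 0.0077, 0.066]
ee_rot: [[-0.995, -0.101, 0.0], [-0.101, 0.995, 0.0], [-0.0, 0.0, -1.0]]
ft_force: [-3.2, -0.3, 5.9]
finger_gap: 0.0308
finger_force: 60.5
```

Run:
```python
from h import *
goal(cramp(-.05),.066,186.0)
```

```text
shift [-0.0055  0.     -0.    ] turn [ 0.    0.   -0.18] clock 10.0167 tcp [0.6262 0.0077 0.066 ] F [-3.2 -0.3  5.9]
```

play_rows(
  plan=[
    [0.2,-0.003,0,0,0,0,0],
    [0.2,-0.006,0,0,0,0,0],
    [0.2,-0.009,0,0,0,0,0],
    [0.2,-0.011,0,0,0,0,0],
    [0.2,-0.011,0,0,0,0,0],
  ],
)

```text
clock: 10.43
tcp_pos: [0.6374, 0.0088, 0.066]
ee_rot: [[-0.995, -0.101, 0.0], [-0.101, 0.995, 0.0], [-0.0, 0.0, -1.0]]
ft_force: [-2.5, -0.6, 5.4]
finger_gap: 0.0307
finger_force: 60.4
```

Still free, with the tip at about +39 mm. I'll release, back off, shut the fingers behind the head and drive the wedge in.

play_rows(
  plan=[
    [0.5,0,0,0,0,0,0],
    [0.6,0,0,0,0,0,0],
    [0.6,0,0,0,0,0,0],
    [0.6,0,0,0,0,0,0],
    [0.6,0.02,0,-0.002,0,0,0],
    [0.6,0.045,0,-0.004,0,0,0],
    [0.6,0.06,0,-0.004,0,0,0],
    [0,0.06,0,-0.004,0,0,0],
    [0,0.06,0,-0.004,0,0,0],
    [0,0.06,0,-0.004,0,0,0],
    [0,0.06,0,-0.004,0,0,0],
    [0,0.06,0,-0.004,0,0,0],
    [0,0.06,0,-0.004,0,0,0],
    [0,0.06,0,-0.004,0,0,0],
  ],
)

```text
clock: 11.6
tcp_pos: [0.5775, 0.0026, 0.0691]
ee_rot: [[-0.995, -0.101, 0.0], [-0.101, 0.995, 0.0], [-0.0, 0.0, -1.0]]
ft_force: [-0.0, 0.3, -0.4]
finger_gap: -0.0003
finger_force: 0.0
```

Run:
```python
from rig import vision
from h import *
goal(cramp(-.08),.070,186.0)
s=vision.snapshot("wrist");np.savez("wr3.npz",**s)
cv2.imwrite("pics/w3.png",s["pixels"][:,:,::-1])
```

```text
shift [-0.0245 -0.     -0.0009] turn [ 0.01  0.   -0.18] clock 11.6 tcp [0.5775 0.0026 0.0691] F [-0.   0.3 -0.4]
```

View pics/w3.png

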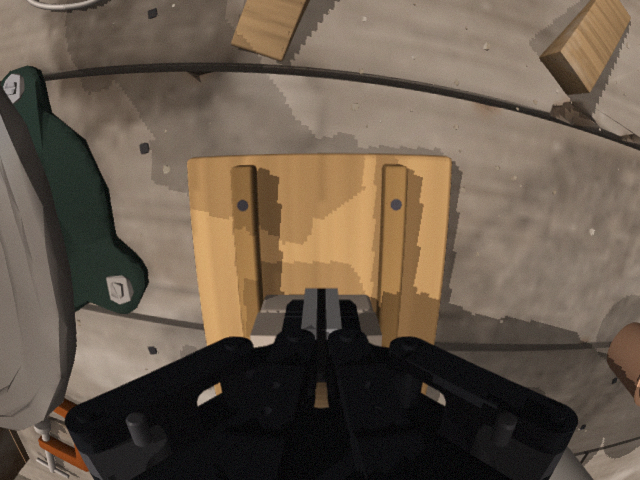

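The fingers are shut behind the wedge's head and centred on it, over the mould's near end. I'll advance and push.

play_rows(
  plan=[
    [0,-0.012,0,0,0,0,0],
    [0,-0.022,0,0,0,0,0],
    [0,-0.026,0,0,0,0,0],
    [0,-0.029,0,0,0,0,0],
    [0,-0.032,0,0,0,0,0],
    [0,-0.035,0,0,0,0,0],
    [0,-0.037,0,0,0,0,0],
    [0,-0.039,0,0,0,0,0],
    [0,-0.041,0,0,0,0,0],
    [0,-0.041,0,0,0,0,0],
  ],
)

```text
clock: 12.48
tcp_pos: [0.6182, 0.0067, 0.0693]
ee_rot: [[-0.995, -0.101, 0.0], [-0.101, 0.995, 0.0], [-0.0, 0.0, -1.0]]
ft_force: [-0.0, -0.2, 0.1]
finger_gap: -0.0001
finger_force: 0.0
```

play_rows(
  plan=[
    [0,-0.002,0,0,0,0,0],
    [0,-0.004,0,0,0,0,0],
    [0,-0.006,0,0,0,0,0],
    [0,-0.008,0,0,0,0,0],
    [0,-0.01,0,0,0,0,0],
    [0,-0.01,0,0,0,0,0],
  ],
)

```text
clock: 12.98
tcp_pos: [0.6254, 0.0074, 0.0689]
ee_rot: [[-0.995, -0.101, -0.006], [-0.101, 0.995, -0.001], [0.006, -0.0, -1.0]]
ft_force: [-6.8, -0.8, 4.4]
finger_gap: 0.0
finger_force: 3.6
```

play_rows(
  plan=[
    [0,-0.002,0,0,0,0,0],
    [0,-0.004,0,0,0,0,0],
    [0,-0.005,0,0,0,0,0],
    [0,-0.006,0,0,0,0,0],
    [0,-0.006,0,0,0,0,0],
  ],
)

```text
clock: 13.4
tcp_pos: [0.6253, 0.0074, 0.0682]
ee_rot: [[-0.995, -0.101, -0.017], [-0.101, 0.995, -0.002], [0.017, -0.001, -1.0]]
ft_force: [-22.5, -1.0, 16.4]
finger_gap: -0.0002
finger_force: 11.2
```

play_rows(
  plan=[
    [0,-0.0015,0,0,0,0,0],
    [0,-0.003,0,0,0,0,0],
    [0,-0.003,0,0,0,0,0],
  ],
)

```text
clock: 13.65
tcp_pos: [0.6254, 0.0073, 0.0676]
ee_rot: [[-0.995, -0.101, -0.023], [-0.101, 0.995, -0.003], [0.023, -0.001, -1.0]]
ft_force: [-29.1, -1.7, 21.2]
finger_gap: 0.0001
finger_force: 14.8
```

play_rows(
  plan=[
    [0,0.01,0,0,0,0,0],
    [0,0.03,0,0,0,0,0],
    [0,0.07,0,0,0,0,0],
    [0,0.1,0,0,0,0,0],
    [0,0.13,0,-0.04,0,0,0],
    [0,0.15,0,-0.08,0,0,0],
    [0,0.15,0,-0.12,0,0,0],
    [0,0.15,0,-0.12,0,0,0],
    [0,0.15,0,-0.12,0,0,0],
  ],
)

```text
clock: 14.4
tcp_pos: [0.4905, -0.0067, 0.1935]
ee_rot: [[-0.995, -0.101, 0.009], [-0.101, 0.995, -0.001], [-0.009, -0.002, -1.0]]
ft_force: [0.4, -0.2, 0.3]
finger_gap: -0.0
finger_force: 0.0
```

Run:
```python
from rig import vision
from h import *
s=vision.snapshot("scene");t=vision.snapshot("top");np.savez("top2.npz",**t)
a=cv2.resize(s["pixels"][225:345,340:480,::-1],None,fx=3.4,fy=3.4,interpolation=cv2.INTER_CUBIC)[:408,:476]
b=cv2.resize(t["pixels"][165:285,350:440,::-1],None,fx=3.4,fy=3.4,interpolation=cv2.INTER_CUBIC)
cv2.imwrite("pics/f.png",np.hstack([a,b]))
```

```text
(no output)
```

View pics/f.png

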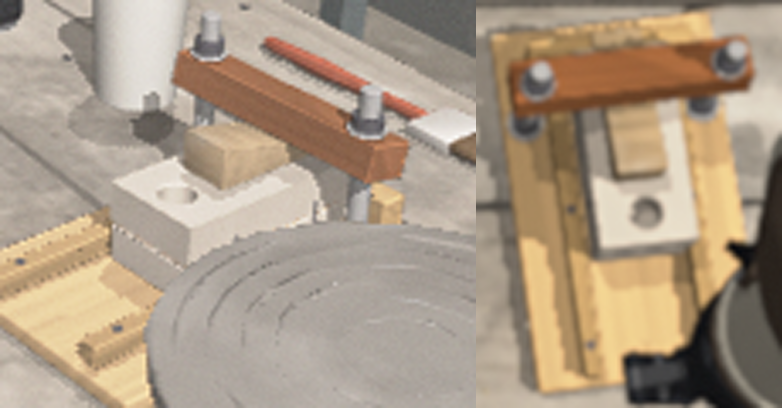

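The picture shows the wedge straight and centred under the bar, with its head at about (638,140) in the right crop. The mould is home and the robot is clear of everything, so I'm handing in.

```bash
python3 -c "
from rig import job
print(job.sign_off())"
```

```text
the job is handed in; nothing more can be done
None
```

I've handed the job in: the mould is home against the back stop, and the wedge was driven under the bar with about 29 N until it stopped moving and stayed put after release. The cup, beaker and jug were left alone; the sign-off returned no verdict, so I can't confirm the result.

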